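Shut the wippen case and press its keyed locking spindle home

TASK

Shut the plywood wippen case, folding down the flap with the black tongue first and then the one with the brass tongue over it. Then lift the keyed spindle by its boxwood handle from its stand, push it through both tongues' eyes into the hub, turning it until the key slips into the keyway (red marks show the key's and the keyway's side), and press it fully home against the hub's sprung red floor. Finish while still gripping the spindle and holding it pressed home, the flaps shut, with the mallet, loupe, try square and loose wippen left where they lie.

Things in the scene. Friction and masses are not known exactly. Their poses are not given: they have to be found in the camera images.
- case: Plywood case fixed to the bench, origin centre of its underside, 162 mm along x, 150 mm along y, 70 mm high, z up. The nickel hub stands upright in its middle. Flap hinge lines run along x, 70 mm above the bench, 75 mm from the centre: at +y the black-tongued flap, at -y the brass-tongued one.
- hub_mouth (a point): Centre of the mouth of the nickel hub, in the middle of the case, 66 mm above the bench; z up the bore, axes as the case. Bore 18 mm across, with one keyway 8.5 mm wide on the +x side, reaching 15 mm from the axis, full depth; a red mark on the rim and a red stripe on the case's end wall show that side. The red sprung floor lies 30 mm below the mouth.
- flap_black (a joint): Angle (rad) of the plywood flap with the black tongue: 0 shut (flat), grows as it opens upward; starts 0.6 to 0.95, leaning over the case. Stiff hinge (0.06 N m), stays where left; a straight press down 22 mm from the hinge shuts it. 104 mm from hinge to tongue end, board 6 mm thick, top 76 mm above the bench when shut. The 60 mm wide tongue has a 38 mm square eye, over the hub when shut.
- flap_brass (a joint): The same for the flap with the brass tongue, hinged on the case's -y rim. Its tongue comes to lie over the black one, its top 79.5 mm above the bench when shut.
- flap_black_mid (a point): Point on the outer (upper) face of the black-tongued flap, 22 mm from the hinge, mid-way along it (53 mm from the bore axis when shut); moves with the flap.
- flap_brass_mid (a point): The same point on the brass-tongued flap; moves with the flap.
- plunger (a joint): How far the sprung red floor of the hub is pushed down, m: 0 free, 0.006 fully down (a stop). Spring 4 N at 0, 7 N fully down; it pushes the spindle back up if that is not held down.
- spindle_grip (a point): Centre of the spindle's boxwood handle, a flat paddle 36 mm wide along x, 14 mm thick along y (grip across y), 44 mm high. z up the axis; x points to the key's side, painted red on handle and collar. Spindle pressed home: this point is 42 mm above hub_mouth; with the key riding on the hub's rim it stops 64 mm above. It starts upright in a walnut stand.
- spindle: The whole spindle, 0.13 to 0.25 kg, origin at its foot, axes as spindle_grip. 16 mm round steel shaft, last 6 mm tapering to 9 mm; brass key 6 mm wide, out to 13 mm from the axis, 14 to 36 mm above the foot (4 mm wide in its lowest 3 mm); steel collar 48 mm across, 51 to 56 mm above the foot.
- spindle_tip (a point): Centre of the spindle's foot, 78 mm below spindle_grip. Pressed home it is 36 mm below hub_mouth and the collar then clears the tongues by 1.5 mm.
- stand: Walnut stand, fixed block 70 x 70 mm, 56 mm high, origin centre of its underside; the spindle hangs by its collar in a 30 mm hole through its middle.
- mallet_mid (a point): Boxwood mallet, lying: handle 170 mm, head 75 x 44 mm; point in the middle of the handle. Leave it alone.
- loupe_mid (a point): Nickel loupe, 40 mm across, 30 mm high, centre. Leave it alone.
- square_mid (a point): Small zinc try square, 102 x 70 mm, lying flat, about its middle. Leave it alone.
- wippen_mid (a point): Loose dark walnut wippen, 110 mm long, 30 mm high, centre. Leave it alone.
Things that resemble listed ones, but are neither listed nor needed, are in the scene too. What is meant by the spindle is not orange, and is the larger of those in its own colour.

How it is judged:
By the outcome, as a careful person would: the job done as asked, in the order asked, and still so for the second after the job is handed in, while the arm keeps its last pose, push and grip.
It also fails if it takes over 51 s, if anything falls off the work surface, if the arm or the gripper's body presses on something with over 40 N, if the wrist force passes 120 N, or if a joint passes its speed limit or range.

ROBOT

A 6-joint arm with a two-finger parallel gripper is mounted at the origin on the work surface. World frame = base frame: x ahead of the robot, y to its left, z up, the work surface at z = 0. Lengths are in m, angles in rad, forces in N, time in s.
With the tool pointing down it reaches from about 0.2 to 0.875 m from the base axis. Payload 3.4 kg.
Tool frame: the origin (TCP) lies between the finger pads; the fingertips stand 25 mm ahead of it and the grasp point (between the pads) lies 6 mm ahead of it (r.nose_length is the z of the fingertips in the tool frame, in m); z points along the fingers, x is the direction in which the jaws open and shut, and the axes are right-handed (so a half turn about z gives the same grasp; the last joint's range is limited). The gripper opens to 94 mm and grips with 3 to 60 N. Pads are 16 mm wide; open, the fingers measure 119 mm over their backs; the gripper's body (75 mm by 177 mm) begins 78 mm behind the grasp point.
Start: joints at [-1.331, 0.276, 1.505, -0, 1.361, -0.121], TCP at [0.203, -0.538, 0.23] pointing down, gripper open.
Joint ranges: [-2.89, 2.89], [-0.75, 2.08], [0.22, 2.7], [-1.18, 4.32], [0.11, 2.71], [-2.7, 2.7]. Speed limits (rad/s): [2.57, 2.57, 3.14, 3.14, 3.14, 3.14].

INTERFACE

Orientations are given as a unit quaternion [w, x, y, z].
In Python, from plant import r, gripper_to, inverse_kinematics, vision, models, telemetry gives the robot as it stands. Calls block until the motion is done:
- r.move_to(position, orientation): joint-space move of the TCP to a pose.
- r.move_l(position, rot=None, vel=0.15, guard=None): straight line of the TCP; rot=None keeps the orientation; vel is the mean speed in m/s. With guard (N) it stops when the force on the tool has changed by that much, and returns True; else False.
- r.movej(angles): joint-space move.
- gripper_to(opening, f_grip=None): finger opening in m; f_grip is the grip in N (None keeps the last); returns when the fingers have stopped.
- r.hold(seconds).
- inverse_kinematics(position, orientation): joint angles nearest the present ones, or None.
- vision.snapshot(name): name is "scene" or "top"; returns the picture (420x560x3 uint8, red, green, blue); there is no depth.
- vision.get_calibration(name): a dict with "fx", "fy", "cx", "cy" (pixels), "position" and "orientation" of the camera in the world. Camera axes: x right, y down, z forward; pixel columns grow to the right and rows downward; lengths in m; the calibration is good to about 2 mm. A picture is of the moment at which its call begins. get_calibration takes no time and is no camera call.
A pose or a line that the arm cannot do raises r.PlanningError and nothing moves.
- r.sign_off(): hands the job in, once; it reports no verdict.
Trained networks look in the newest picture that a camera, given by its name, has taken for a name from the list of things; names that differ only in an ending like _2 or _b are one class to them, and where a whole thing is asked for, a point or a joint stands for the part that bears it (a point fixed in the world has none). Each returns a list of dicts, best first, with "score" (0 to 1); they miss things now and then, are a little off and sometimes report something else, mostly with a low value. They report only what shows in the picture. A call takes as long as a camera call. They do not tell look-alikes from the thing itself.
- models.boxes_of(thing, camera): "at" ([x, y, z] in m, in world coordinates, good to about 4 mm: the middle of the surface that is visible of it).
- models.regions_of(thing, camera): "pixels" (420x560 bool, what is visible of it).
- models.mark_of(thing, camera): "at" ([x, y, z] in m, in world coordinates, good to about 4 mm: a listed point, or the origin of a listed thing).
Readings, each from a call of its own:
- telemetry.current_t(): time.
- telemetry.current_joints(): joint angles.
- telemetry.current_dq(): joint speeds.
- telemetry.current_joint_efforts(): joint torques, N m.
- telemetry.current_ee_pos(): TCP position.
- telemetry.current_tool_rot(): TCP orientation.
- telemetry.current_wrist_force(): force on the tool from outside, world axes, zero at the start.
- telemetry.current_torque(): the same for the moment, N m.
- telemetry.current_opening(): finger opening in m.
Only numpy, scipy, OpenCV 4.12 (cv2) and the standard library are available. Lean on these libraries where they do the work, as an engineer would, in place of code of your own. Each camera call takes 0.05 s, during which the arm holds its last target.

## Working session

There is one attempt and no reset: what is moved stays moved. The work goes in short steps, each a Python script; the robot and the scene stay as the last script left them, time stands still between calls to the robot, and variables do not carry over. Pictures are saved under pics/ and viewed, and the job is handed in when it is done.

```bash
ls; mkdir -p pics; cat > h.py <<'E'
import numpy as np, cv2
from scipy.spatial.transform import Rotation as R
from plant import r, gripper_to, inverse_kinematics, vision, models, telemetry
def snap(cam,name,crop=None,scale=1):
    im=vision.snapshot(cam); o=im
    if crop: o=o[crop[1]:crop[3],crop[0]:crop[2]]
    if scale!=1: o=cv2.resize(o,None,fx=scale,fy=scale,interpolation=cv2.INTER_CUBIC)
    cv2.imwrite('pics/%s.png'%name,cv2.cvtColor(np.ascontiguousarray(o),cv2.COLOR_RGB2BGR)); return im
def cal(cam):
    c=vision.get_calibration(cam); q=np.array(c['orientation']); 
    return c,R.from_quat(q[[1,2,3,0]]).as_matrix(),np.array(c['position'])
def proj(cam,P):
    c,M,p=cal(cam); v=(np.atleast_2d(P)-p)@M
    return np.c_[c['fx']*v[:,0]/v[:,2]+c['cx'],c['fy']*v[:,1]/v[:,2]+c['cy']]
def unproj(cam,px,z):
    c,M,p=cal(cam); px=np.atleast_2d(px).astype(float)
    d=np.c_[(px[:,0]-c['cx'])/c['fx'],(px[:,1]-c['cy'])/c['fy'],np.ones(len(px))]@M.T
    return p+d*((z-p[2])/d[:,2])[:,None]
def quat(yaw): # tool down; tool x axis at yaw in world
    x=np.array([np.cos(yaw),np.sin(yaw),0]); z=np.array([0,0,-1.]); y=np.cross(z,x)
    q=R.from_matrix(np.c_[x,y,z]).as_quat(); return q[[3,0,1,2]]
E
python3 - <<'E'
from h import *
snap('scene','s0');snap('top','t0')
for c in('scene','top'): print(cal(c))
for th in ['case','hub_mouth','spindle','spindle_grip','spindle_tip','stand','flap_black_mid','flap_brass_mid','mallet_mid','loupe_mid','square_mid','wippen_mid']:
    for c in('scene','top'):
        print(th,c,[(round(d['score'],2),np.round(d['at'],3).tolist(),proj(c,d['at']).round().tolist()[0]) for d in models.mark_of(th,c)])
print(telemetry.current_t(),telemetry.current_tool_rot())
E
```

```text
pics
({'fx': 413.31456461749167, 'fy': 413.31456461749167, 'cx': 280.31200198422687, 'cy': 213.01848906920216, 'position': array([ 1.22358236, -0.40344005,  0.590123  ]), 'orientation': array([-0.41841117,  0.76705711,  0.42882545, -0.22948687])}, array([[ 0.52688902,  0.46582748, -0.71090978],
       [ 0.84990696, -0.28208166,  0.4450709 ],
       [ 0.00679165, -0.83871014, -0.54453574]]), array([ 1.22358236, -0.40344005,  0.590123  ]))
({'fx': 517.1245075573563, 'fy': 517.1245075573563, 'cx': 285.8787147099258, 'cy': 202.78990519161857, 'position': array([0.51034148, 0.01294528, 1.26560648]), 'orientation': array([ 0.02731636, -0.705654  ,  0.70767304, -0.02247467])}, array([[-0.00261249, -0.99751678,  0.07038079],
       [-0.99997248,  0.00309464,  0.00674235],
       [-0.00694341, -0.07036124, -0.99749741]]), array([0.51034148, 0.01294528, 1.26560648]))
case scene [(0.94, [0.564, 0.058, 0.0], [297.0, 237.0])]
case top [(0.62, [0.56, 0.05, -0.001], [274.0, 219.0])]
hub_mouth scene []
hub_mouth top [(0.66, [0.56, 0.054, 0.07], [272.0, 218.0])]
spindle scene [(0.86, [0.399, -0.19, 0
[... 1201 characters left out ...]
5], [298.0, 214.0])]
mallet_mid scene [(0.78, [0.791, 0.01, 0.019], [342.0, 296.0])]
mallet_mid top []
loupe_mid scene [(0.51, [0.376, -0.018, 0.015], [234.0, 205.0]), (0.3, [0.496, -0.227, 0.004], [173.0, 260.0])]
loupe_mid top []
square_mid scene [(0.87, [0.712, -0.297, 0.004], [177.0, 339.0])]
square_mid top [(0.93, [0.706, -0.296, 0.005], [415.0, 159.0]), (0.53, [0.498, -0.224, 0.006], [387.0, 244.0])]
wippen_mid scene [(0.75, [0.462, 0.329, 0.011], [356.0, 187.0]), (0.33, [0.375, -0.018, 0.019], [233.0, 203.0])]
wippen_mid top [(0.8, [0.462, 0.328, 0.011], [159.0, 260.0]), (0.55, [0.5, -0.226, 0.084], [395.0, 243.0])]
1.3 [ 5.12256002e-05  8.22508586e-01 -5.68752689e-01  4.15122731e-05]
```

View pics/s0.png

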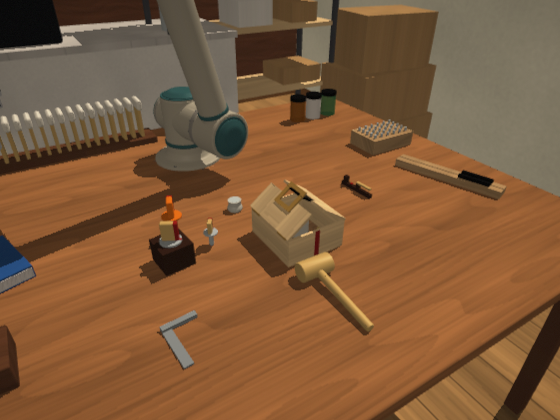

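View pics/t0.png

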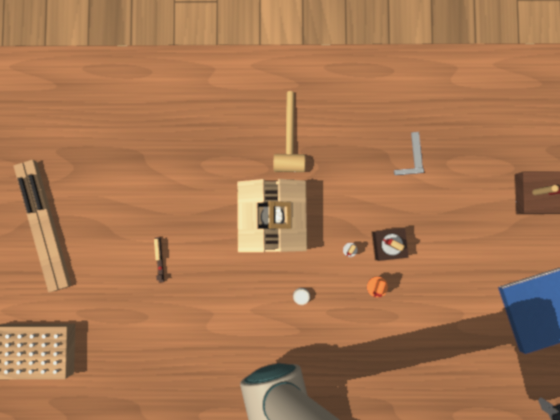

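```bash
python3 - <<'E'
import cv2,numpy as np
s=cv2.imread('pics/s0.png');t=cv2.imread('pics/t0.png')
a=cv2.resize(s[180:290,130:240],(550,550),interpolation=3)
cv2.imwrite('pics/c1.png',a)
cv2.imwrite('pics/c2.png',cv2.resize(t[215:315,325:435],(770,700),interpolation=3)[:600])
cv2.imwrite('pics/c3.png',cv2.resize(t[160:270,215:325],(600,600),interpolation=3))
E
```

```text
(no output)
```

View pics/c1.png

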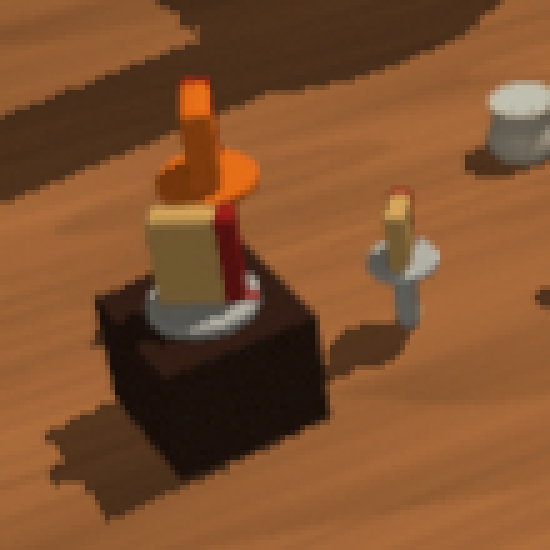

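View pics/c2.png

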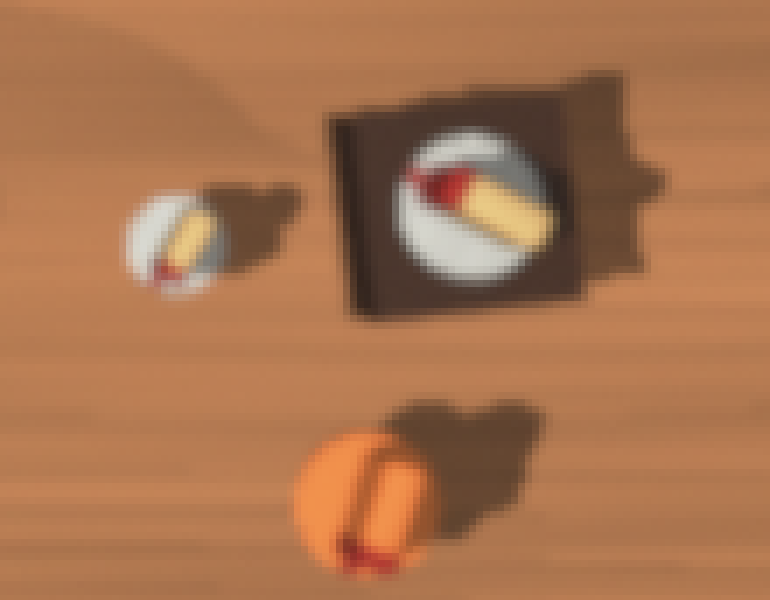

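View pics/c3.png

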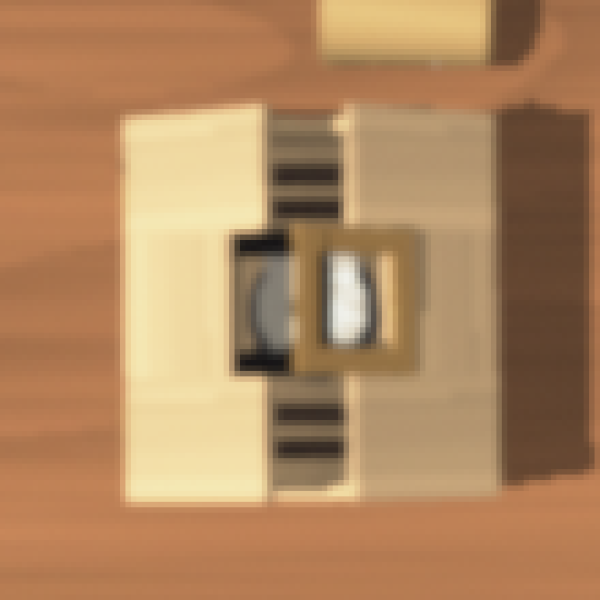

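Top picture, candidates for "spindle":
- large boxwood/steel one in the walnut stand, (391,244)
- small boxwood/steel one, (350,249)
- orange one, (377,287)

I'm taking the one in the stand. It isn't orange, it's the larger of its colour, and the close crop shows its red key side pointing left and slightly up (roughly +y). The case is at (272,216), with the red stripe on its +x wall. The brass tongue lies over the black one. I'll shut black first, then brass.

```bash
python3 - <<'E'
from h import *
cx,cy=0.563,0.054
q=quat(0.0)
for yw in (0,np.pi):
    print(yw,inverse_kinematics([cx,cy+.053,.2],quat(yw)))
j0=telemetry.current_joints()
q=min((quat(0.),quat(np.pi)),key=lambda q:abs(inverse_kinematics([cx,cy+.053,.2],q)[5]))
gripper_to(0.0,20)
for s,n in ((1,'black'),(-1,'brass')):
    y=cy+s*.053
    r.move_to([cx,y,.21],q)
    f0=telemetry.current_wrist_force()
    r.move_l([cx,y,.175],vel=.15)
    h=r.move_l([cx,y,.0985],vel=.06,guard=14)
    print(n,h,telemetry.current_ee_pos()[2]-.025,telemetry.current_wrist_force()-f0)
    r.move_l([cx,y,.21],vel=.2)
r.move_to([.42,-.3,.27],q)
snap('top','t1');snap('scene','s1')
print(telemetry.current_t())
E
python3 - <<'E'
import cv2
s=cv2.imread('pics/s1.png');t=cv2.imread('pics/t1.png')
cv2.imwrite('pics/c4.png',cv2.resize(t[160:270,215:325],(600,600),interpolation=3))
cv2.imwrite('pics/c5.png',cv2.resize(s[165:275,235:355],(654,600),interpolation=3))
E
```

```text
0 [ 6.64148919e-02  2.91445958e-01  1.55983768e+00 -4.44089210e-16
  1.29030901e+00  6.64148919e-02]
3.141592653589793 NoneTraceback (most recent call last):
  File "<stdin>", line 7, in <module>
  File "<stdin>", line 7, in <lambda>
TypeError: 'NoneType' object is not subscriptable
[ WARN:0@0.023] global loadsave.cpp:275 findDecoder imread_('pics/s1.png'): can't open/read file: check file path/integrity
[ WARN:0@0.023] global loadsave.cpp:275 findDecoder imread_('pics/t1.png'): can't open/read file: check file path/integrity
Traceback (most recent call last):
TypeError: 'NoneType' object is not subscriptable
```

```bash
python3 - <<'E'
from h import *
cx,cy=0.563,0.054
q=quat(0.0)
gripper_to(0.0,20)
for s,n in ((1,'black'),(-1,'brass')):
    y=cy+s*.053
    r.move_to([cx,y,.21],q)
    f0=np.array(telemetry.current_wrist_force())
    r.move_l([cx,y,.175],vel=.15)
    h=r.move_l([cx,y,.0985],vel=.06,guard=14)
    print(n,h,telemetry.current_ee_pos()[2]-.025,np.array(telemetry.current_wrist_force())-f0)
    r.move_l([cx,y,.21],vel=.2)
r.move_to([.42,-.3,.27],q)
snap('top','t1');snap('scene','s1')
print(telemetry.current_t())
E
python3 - <<'E'
import cv2
s=cv2.imread('pics/s1.png');t=cv2.imread('pics/t1.png')
cv2.imwrite('pics/c4.png',cv2.resize(t[160:270,215:325],(600,600),interpolation=3))
cv2.imwrite('pics/c5.png',cv2.resize(s[165:275,235:355],(654,600),interpolation=3))
E
```

```text
black True 0.07626250383527097 [-0.61526032  0.80249458  6.45058979]
brass True 0.07624670389707638 [-0.98709616 -0.85447065  3.93856505]
11.6917
```

View pics/c4.png

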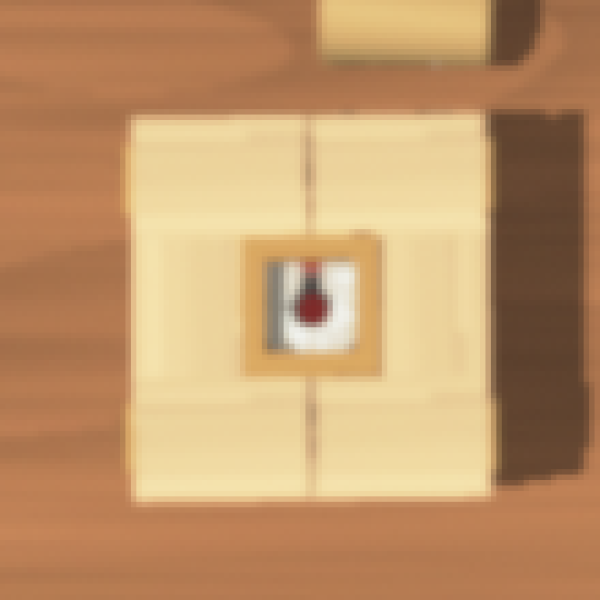

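View pics/c5.png

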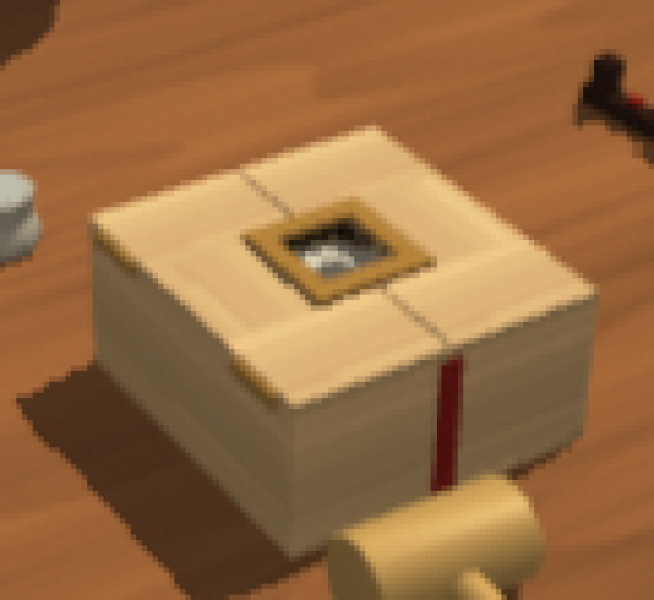

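View pics/t1.png

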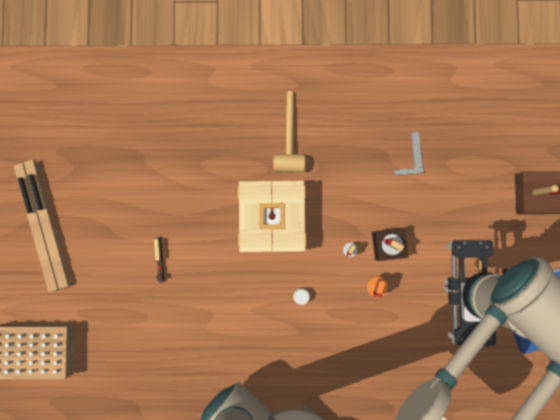

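The close crops show both flaps flat, the brass tongue on top, the hub and red floor in the eye, and the key mark towards +x. Next I'll localise the case and spindle precisely.

```bash
python3 - <<'E'
from h import *
C=lambda p,o,s=600/110:(np.array(p,float)+.5)/s+np.array(o)-.5
top=C([(131,115),(491,115),(493,500),(131,500)],(215,160))
sc=C([(95,215),(378,127),(597,290),(290,402)],(235,165))
for cam,px in(('top',top),('scene',sc)):
    P=unproj(cam,px,.076);print(cam,P[:,:2].round(4).tolist(),P.mean(0)[:2]); 
    for i in range(4):
        d=P[(i+1)%4]-P[i];print(np.linalg.norm(d).round(4),np.degrees(np.arctan2(d[1],d[0])).round(1))
# hub: floor red, tongue
print('tongue',unproj('top',C([(244,236),(382,236),(382,377),(244,377)],(215,160)),.0795).mean(0))
print('floor',unproj('top',C([(312,307)],(215,160)),.036),'mark',unproj('top',C([(312,267)],(215,160)),.066))
im=cv2.cvtColor(cv2.imread('pics/t1.png'),cv2.COLOR_BGR2HSV)
sub=im[225:262,372:412]
snap('top','t2')
for th in('hub_mouth','spindle_grip','spindle','stand','case'):
  for c in('scene','top'):
    if c=='scene' and th=='hub_mouth': vision.snapshot('scene')
    print(th,c,[(round(d['score'],2),np.round(d['at'],4).tolist()) for d in models.mark_of(th,c)])
I=cv2.imread('pics/t2.png')[222:268,368:414]
cv2.imwrite('pics/c6.png',cv2.resize(I,(598,598),interpolation=cv2.INTER_NEAREST))
E
```

```text
top [[0.6459, 0.1303], [0.6454, -0.0225], [0.4829, -0.0225], [0.4832, 0.1296]] [0.56435454 0.05374735]
0.1527 -90.2
0.1626 -180.0
0.1521 89.9
0.1627 0.2
scene [[0.4845, -0.0198], [0.4842, 0.129], [0.6433, 0.1291], [0.6428, -0.021]] [0.56369973 0.05432082]
0.1488 90.1
0.1591 0.0
0.1501 -90.2
0.1583 179.6
tongue [0.56427737 0.05296591 0.0795    ]
floor [[0.5659842  0.05486514 0.036     ]] mark [[0.58168271 0.05383052 0.066     ]]
hub_mouth scene [(0.79, [0.563, 0.0492, 0.0662])]
hub_mouth top [(0.78, [0.563, 0.0566, 0.0659])]
spindle_grip scene [(0.77, [0.4037, -0.1927, 0.0749]), (0.75, [0.4879, -0.1294, 0.0549]), (0.65, [0.5014, -0.2275, 0.0821]), (0.42, [0.4967, -0.2277, -0.0021])]
spindle_grip top [(0.79, [0.4973, -0.2288, 0.0819]), (0.76, [0.3984, -0.1963, 0.0799]), (0.7, [0.4876, -0.1297, 0.0571])]
spindle scene [(0.85, [0.4963, -0.2283, 0.0013]), (0.78, [0.4891, -0.1319, 0.0006]), (0.57, [0.3997, -0.1914, 0.0004]), (0.32, [0.7875, 0.0101, 0.0194])]
spindle top [(0.91, [0.3984, -0.1893, 0.0052]), (0.88, [0.497, -0.2241, 0.0053]), (0.62, [0.4842, -0.1333, -0.0004])]
stand scene [(0.55, [0.498, -0.2272, -0.003]), (0.55, [0.3759, -0.0151, 0.0189])]
stand top [(0.83, [0.5012, -0.226, 0.0002])]
case scene [(0.73, [0.5639, 0.0584, 0.0005])]
case top [(0.77, [0.5635, 0.0494, -0.0017])]
```

View pics/c6.png

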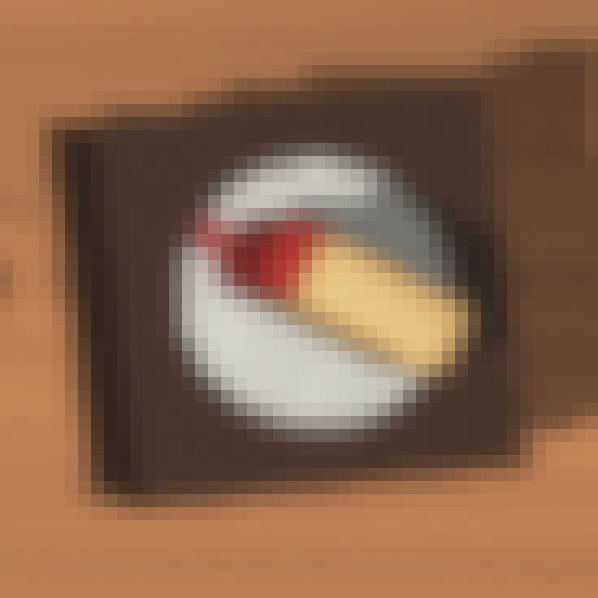

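```bash
python3 - <<'E'
from h import *
C=lambda p:(np.array(p,float)+.5)/13+np.array((368,222))-.5
print(unproj('top',C([(358,292)]),.105),unproj('top',C([(320,290)]),.061))
e=unproj('top',C([(452,338),(265,247)]),.105); d=e[1]-e[0]; print(d,np.degrees(np.arctan2(d[1],d[0])))
# min-area rect of handle top by colour
im=cv2.imread('pics/t2.png'); h=cv2.cvtColor(im,cv2.COLOR_BGR2HSV)[222:268,368:414]
m=((h[...,1]>90)&(h[...,2]>150)).astype(np.uint8); m[:,:]*=1
n,l,s,c=cv2.connectedComponentsWithStats(m)
for i in range(1,n): 
  if 30<s[i,4]<300: print(s[i],cv2.minAreaRect(np.argwhere(l==i)[:,::-1].astype(np.float32)))
for k in (64,66,68):
  for o in (90,-90):
    print(k,o,inverse_kinematics([.499,-.228,.1],quat(np.radians(k+o))),inverse_kinematics([.564,.054,.15],quat(np.radians(o))))
E
python3 - <<'E'
import cv2
s=cv2.imread('pics/s1.png')[185:275,140:205]
cv2.imwrite('pics/c7.png',cv2.resize(s,None,fx=6.5,fy=6.5,interpolation=3))
E
```

```text
[[ 0.4991766  -0.22293697  0.105     ]] [[ 0.49912622 -0.22511697  0.061     ]]
[0.01567115 0.03181863 0.        ] 63.779061569169095
[20 17 16 12 99] ((27.60000228881836, 22.30000114440918), (15.652474403381348, 6.260990142822266), 26.56505012512207)
64 90 None [-2.73441640e-02  3.19499012e-01  1.65042351e+00 -4.44089210e-16
  1.17167013e+00 -1.59814049e+00]
64 -90 [-5.55427382e-01  3.41999728e-01  1.75790403e+00 -4.44089210e-16
  1.04168890e+00 -1.01641777e-01] [-2.73441640e-02  3.19499012e-01  1.65042351e+00 -4.44089210e-16
  1.17167013e+00  1.54345216e+00]
66 90 None [-2.73441640e-02  3.19499012e-01  1.65042351e+00 -4.44089210e-16
  1.17167013e+00 -1.59814049e+00]
66 -90 [-5.55427382e-01  3.41999728e-01  1.75790403e+00 -4.44089210e-16
  1.04168890e+00 -1.36548362e-01] [-2.73441640e-02  3.19499012e-01  1.65042351e+00 -4.44089210e-16
  1.17167013e+00  1.54345216e+00]
68 90 None [-2.73441640e-02  3.19499012e-01  1.65042351e+00 -4.44089210e-16
  1.17167013e+00 -1.59814049e+00]
68 -90 [-5.55427382e-01  3.41999728e-01  1.75790403e+00 -4.44089210e-16
  1.04168890e+00 -1.71454947e-01] [-2.73441640e-02  3.19499012e-01  1.65042351e+00 -4.44089210e-16
  1.17167013e+00  1.54345216e+00]
```

View pics/c7.png

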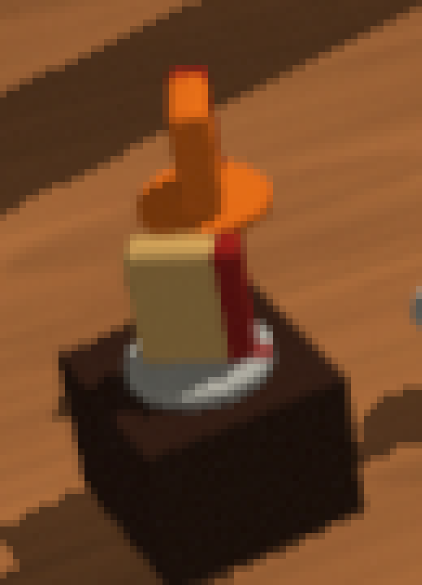

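```bash
python3 - <<'E'
from h import *
q=quat(np.radians(64-90))
x,y=.4992,-.2245
gripper_to(0.05,20)
r.move_to([x,y,.19],q)
r.move_l([x,y,.091],vel=.12,guard=15)
print(telemetry.current_ee_pos())
snap('scene','s3',(100,150,260,290),5)
gripper_to(0.0,50)
print('open',telemetry.current_opening(),telemetry.current_wrist_force(),telemetry.current_torque())
r.move_l([x,y,.185],vel=.12)
print('open',telemetry.current_opening(),telemetry.current_wrist_force(),telemetry.current_t())
snap('scene','s4',(100,130,260,270),5)
E
```

```text
[ 0.49972077 -0.22507084  0.09178875]
open 0.013565841148887973 [0.15505905 0.4329373  0.06343312] [-0.01908212 -0.11643606 -0.00749378]
open 0.01375268449973468 [-1.02545945  0.22966438 -2.3230933 ] 16.475
```

View pics/s3.png

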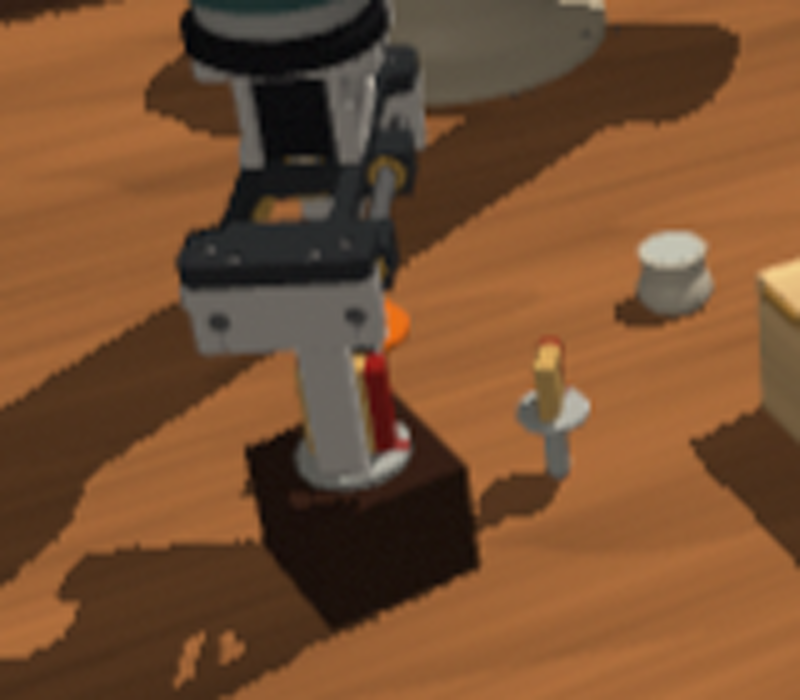

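View pics/s4.png

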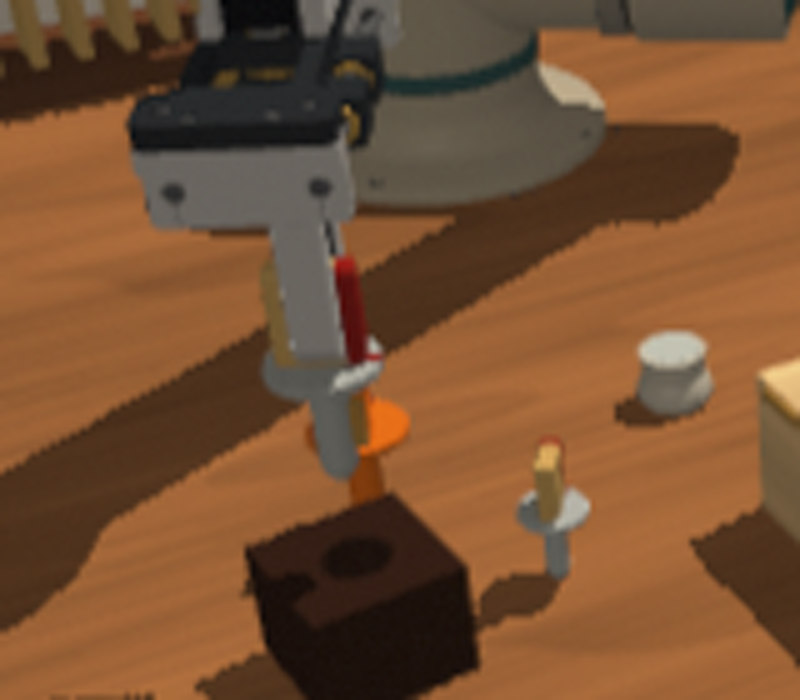

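The jaws closed on 13.8 mm and the handle is lifted cleanly, so it's the right spindle. Now I'll carry it over the hub, turn the key to +x and look.

```bash
python3 - <<'E'
from h import *
r.move_l([.4992,-.2245,.205],vel=.15)
q=quat(np.radians(-90))
r.move_to([.564,.0538,.205],q)
r.hold(.2)
r.move_l([.564,.0538,.178],vel=.1)
r.hold(.2)
print(telemetry.current_ee_pos(),telemetry.current_opening(),telemetry.current_t())
for c,cr in (('scene',(225,110,345,260)),('top',(215,160,325,270))): snap(c,c+'5',cr,4 if c=='scene' else 5)
for th in('spindle_grip','spindle_tip','spindle'):
  for c in('scene','top'):
    print(th,c,[(round(d['score'],2),np.round(d['at'],4).tolist()) for d in models.mark_of(th,c)])
print(proj('scene',[telemetry.current_ee_pos()]))
E
```

```text
[0.56455991 0.053786   0.17876291] 0.013427910975344425 19.0833
spindle_grip scene [(0.89, [0.3993, -0.1919, 0.0766]), (0.67, [0.561, 0.0516, 0.1698]), (0.48, [0.4872, -0.1286, 0.0553])]
spindle_grip top [(0.86, [0.4017, -0.1936, 0.0808]), (0.66, [0.4825, -0.1304, 0.0571]), (0.6, [0.3775, -0.0194, 0.0174])]
spindle_tip scene [(0.84, [0.5616, 0.0546, 0.0939]), (0.75, [0.4851, -0.127, 0.0027]), (0.61, [0.3962, -0.1931, 0.0019])]
spindle_tip top []
spindle scene [(0.87, [0.5598, 0.0507, 0.0908]), (0.81, [0.4022, -0.1922, -0.0002]), (0.71, [0.4854, -0.1288, -0.0006])]
spindle top [(0.62, [0.396, -0.1882, 0.0017]), (0.5, [0.487, -0.1345, -0.0005])]
[[297.97415352 171.24283065]]
```

View pics/scene5.png

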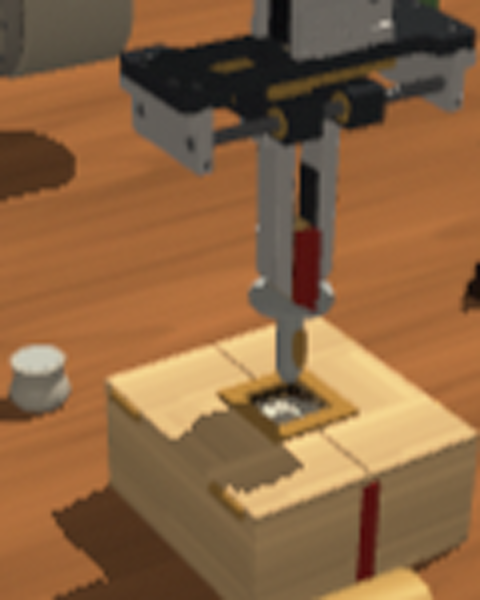

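View pics/top5.png

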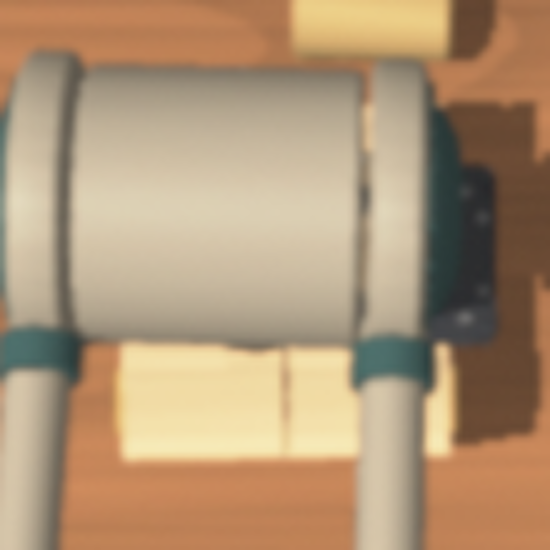

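```bash
python3 - <<'E'
from h import *
e=np.array([.5646,.0538]); zf=.092
I=cv2.imread('pics/scene5.png')
def dr(P,col):
    p=((proj('scene',P)-np.array([225,110])+.5)*4).astype(int).reshape(-1,1,2); cv2.polylines(I,[p],False,col,1)
t=np.linspace(0,2*np.pi,60)
cir=lambda R,z:np.c_[e[0]+R*np.cos(t),e[1]+R*np.sin(t),0*t+z]
I=cv2.resize(I[180:440,180:400],None,fx=2.3,fy=2.3,interpolation=3)
def dr(P,col):
    p=(((proj('scene',P)-np.array([225,110])+.5)*4-np.array([180,180]))*2.3).astype(int).reshape(-1,1,2); cv2.polylines(I,[p],False,col,1)
dr(cir(.024,zf+.056),(0,255,0));dr(cir(.008,zf+.006),(0,255,0));dr(cir(.0045,zf),(255,0,0))
dr(cir(.009,.066),(255,0,255))
hx=[(.018,.007),(.018,-.007)]
dr(np.array([[e[0]+a,e[1]+b,z] for a,b,z in [(.018,-.007,zf+.056),(.018,-.007,zf+.1),(.018,.007,zf+.1),(.018,.007,zf+.056),(.018,-.007,zf+.056)]]),(255,255,0))
dr(np.array([[e[0]+.013,e[1]+b,z] for b,z in[(-.003,zf+.014),(-.003,zf+.036),(.003,zf+.036),(.003,zf+.014),(-.003,zf+.014)]]),(255,255,0))
s=.019
dr(np.array([[.564+a,.054+b,.0795] for a,b in[(s,s),(s,-s),(-s,-s),(-s,s),(s,s)]]),(255,0,255))
cv2.imwrite('pics/ov.png',I)
E
```

```text
(no output)
```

View pics/ov.png

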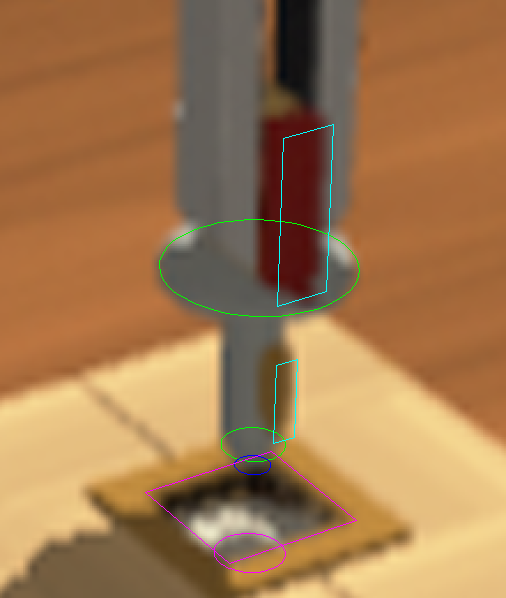

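```bash
python3 - <<'E'
from h import *
q=np.array(telemetry.current_tool_rot()); print(q,quat(-np.pi/2)); print(R.from_quat(q[[1,2,3,0]]).as_matrix().round(3), telemetry.current_joints())
im=snap('scene','s6'); 
E=np.array([.5646,.0538]); zf=.092
S=10;x0,y0=270,145
def base():
    c=cv2.cvtColor(im,cv2.COLOR_RGB2BGR)[y0:y0+60,x0:x0+55]; return cv2.resize(c,None,fx=S,fy=S,interpolation=3)
out=[]
def draw(I,P,col):
    p=((proj('scene',P)-np.array([x0,y0])+.5)*S).astype(int).reshape(-1,1,2); cv2.polylines(I,[p],True,col,1)
I=base();draw(I,np.array([[E[0],E[1],zf]]),(0,0,0))
a=np.radians(-13);Rm=np.array([[np.cos(a),-np.sin(a)],[np.sin(a),np.cos(a)]])
def loc(L): return np.array([[*(E+Rm@np.array([u,v])),zf+w] for u,v,w in L])
draw(I,loc([(.018,-.007,.056),(.018,-.007,.1),(.018,.007,.1),(.018,.007,.056)]),(255,255,0))
draw(I,loc([(.013,-.003,.014),(.013,-.003,.036),(.013,.003,.036),(.013,.003,.014)]),(255,255,0))
cv2.imwrite('pics/ov2.png',I)
E
```

```text
[-5.67081617e-05  7.07125294e-01 -7.07088263e-01  6.22270659e-05] [-0.          0.70710678 -0.70710678  0.        ]
[[ 0. -1.  0.]
 [-1. -0. -0.]
 [ 0. -0. -1.]] [-2.76594466e-02  2.97233754e-01  1.60851309e+00 -3.33110007e-06
  1.23567746e+00  1.54308560e+00]
```

View pics/ov2.png

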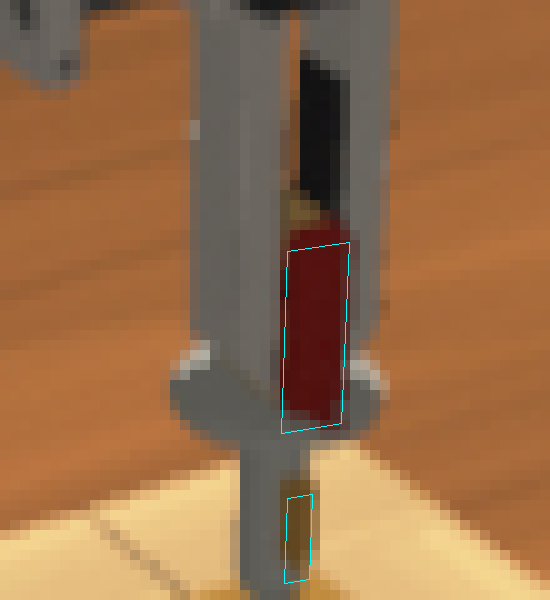

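```bash
python3 - <<'E'
from h import *
im=cv2.imread('pics/s6.png')
S=9;x0,y0=275,150
outs=[]
for yaw,dx in ((None,0),(0,0),(0,-.005),(-10,0)):
    I=cv2.resize(im[y0:y0+62,x0:x0+44],None,fx=S/2,fy=S/2,interpolation=3) if 0 else cv2.resize(im[y0:y0+62,x0:x0+44],None,fx=S,fy=S,interpolation=3)
    if yaw is not None:
        E=np.array([.5646+dx,.0538]); zf=.092; a=np.radians(yaw);Rm=np.array([[np.cos(a),-np.sin(a)],[np.sin(a),np.cos(a)]])
        def box(u0,u1,v,w0,w1):
            P=[(u,s*v,w) for u in(u0,u1) for s in(-1,1) for w in(w0,w1)]
            P=np.array([[*(E+Rm@np.array(p[:2])),zf+p[2]] for p in P])
            h=cv2.convexHull(((proj('scene',P)-np.array([x0,y0])+.5)*S).astype(np.int32)); cv2.polylines(I,[h],True,(255,255,0),1)
        box(.012,.018,.007,.056,.1); box(.006,.013,.003,.014,.036)
        t=np.linspace(0,2*np.pi,60)
        for Rr,w in((.024,.051),(.024,.056),(.008,.006),(.0045,0)):
            P=np.c_[E[0]+Rr*np.cos(t),E[1]+Rr*np.sin(t),0*t+zf+w]
            cv2.polylines(I,[((proj('scene',P)-np.array([x0,y0])+.5)*S).astype(np.int32)],True,(0,255,0),1)
    outs.append(I)
o=np.hstack(outs[1:]); 
cv2.imwrite('pics/ov3.png',cv2.resize(o,(1188*2//3,558*2//3),interpolation=cv2.INTER_AREA))
E
```

```text
(no output)
```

View pics/ov3.png

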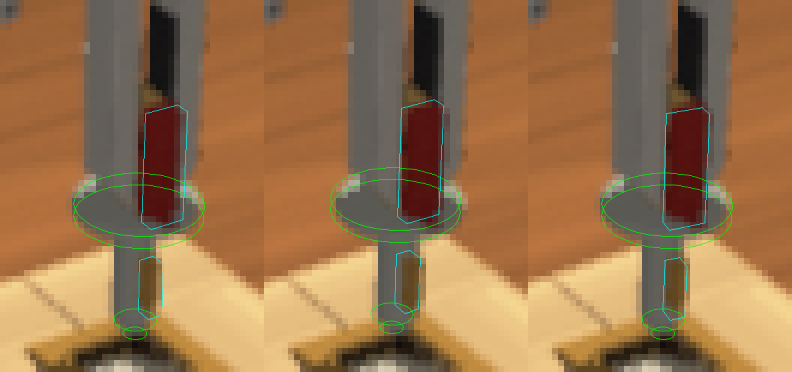

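Seen from the scene camera, the shaft is over the eye at about (297,205) with the red side facing +x. The zero-yaw overlay fits to within about 0.5 px. Inserting with a guard.

```bash
python3 - <<'E'
from h import *
r.move_l([.564,.0538,.157],vel=.08)
f0=np.array(telemetry.current_wrist_force())
h=r.move_l([.564,.0538,.1395],vel=.04,guard=8)
print(h,telemetry.current_ee_pos(),np.array(telemetry.current_wrist_force())-f0,telemetry.current_torque())
if not h:
    h=r.move_l([.564,.0538,.125],vel=.04,guard=8)
    print(h,telemetry.current_ee_pos(),np.array(telemetry.current_wrist_force())-f0,telemetry.current_torque())
print(telemetry.current_opening(),telemetry.current_t())
snap('scene','s7',(225,110,345,260),4)
E
```

```text
False [0.56519344 0.05325751 0.13942283] [ 4.11947624 -3.57803319 -2.08972927] [-0.47937657 -1.04846105 -0.04319841]
False [0.56528534 0.05331293 0.12457769] [ 5.20960924 -4.01695118 -1.15966653] [-0.760174   -1.33077404  0.02331298]
0.013851382685900186 21.0333
```

View pics/s7.png

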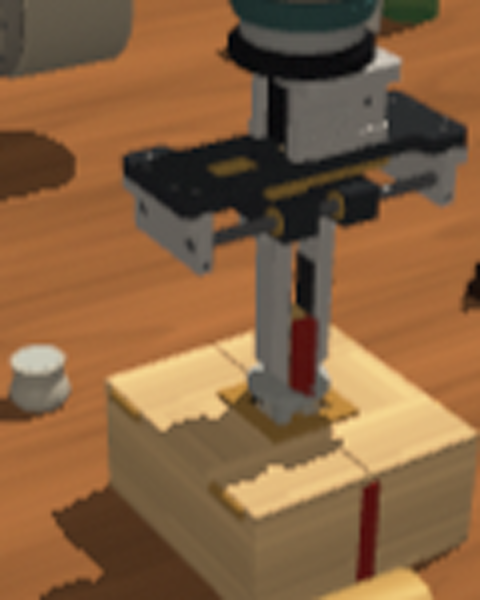

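```bash
python3 - <<'E'
from h import *
x,y=.5664,.0528
r.move_l([x,y,.1246],vel=.03); print(telemetry.current_wrist_force())
f0=np.array(telemetry.current_wrist_force())
for z in (.1225,.120,.118,.1165,.115,.114,.113,.112):
    h=r.move_l([x,y,z],vel=.03,guard=25); r.hold(.1)
    f=np.array(telemetry.current_wrist_force())
    print(z,h,np.round(telemetry.current_ee_pos(),4),f.round(2),np.round(telemetry.current_torque(),2))
    if f[2]-f0[2]>16: break
print(telemetry.current_opening(),telemetry.current_t())
snap('scene','s8',(225,110,345,260),4); snap('scene','s9')
for th in ('spindle_grip','spindle'):
    print([(round(d['score'],2),np.round(d['at'],4).tolist()) for d in models.mark_of(th,'scene')])
E
```

```text
[ 2.54569293 -0.89799152 -2.49519394]
0.1225 False [0.5657 0.0531 0.1222] [ 0.67 -0.26 -2.78] [-0.08 -0.26  0.01]
0.12 False [0.5658 0.0531 0.1203] [-0.35  0.45  2.12] [0.1  0.26 0.01]
0.118 False [0.5659 0.053  0.118 ] [-2.45  0.55  4.28] [ 0.32  0.48 -0.  ]
0.1165 False [0.566  0.053  0.1164] [-3.59  1.23  3.85] [ 0.4   0.7  -0.05]
0.115 False [0.5661 0.0529 0.1159] [-3.79  1.32  9.54] [0.45 0.98 0.04]
0.114 False [0.5661 0.0529 0.1158] [-5.32  1.41 15.56] [0.42 1.4  0.02]
0.013467961835206703 23.4333
[(0.88, [0.401, -0.1919, 0.073]), (0.68, [0.4872, -0.1279, 0.0523]), (0.6, [0.5639, 0.0519, 0.1067])]
[(0.61, [0.5625, 0.0475, 0.0286]), (0.59, [0.4857, -0.1285, -0.0004]), (0.55, [0.3986, -0.1914, 0.0025])]
```

View pics/s8.png

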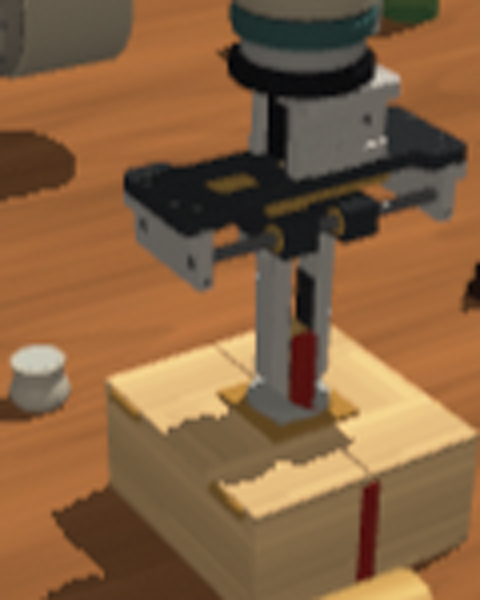

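```bash
python3 - <<'E'
from h import *
r.move_l([.5655,.053,.114],vel=.02)
for i in range(4):
    r.hold(.3); print(np.round(telemetry.current_ee_pos(),4),np.round(telemetry.current_wrist_force(),1),round(telemetry.current_opening(),4))
snap('scene','s10',(240,130,340,230),6);snap('scene','s11');snap('top','t11');print(telemetry.current_t())
E
```

```text
[0.566  0.053  0.1158] [-4.5  0.8 12.9] 0.0137
[0.566  0.053  0.1158] [-4.1  0.9 13.3] 0.0136
[0.5659 0.053  0.1158] [-3.8  0.6 14.1] 0.0139
[0.566  0.053  0.1158] [-4.6  0.8 14. ] 0.0139
25.2333
```

View pics/s10.png

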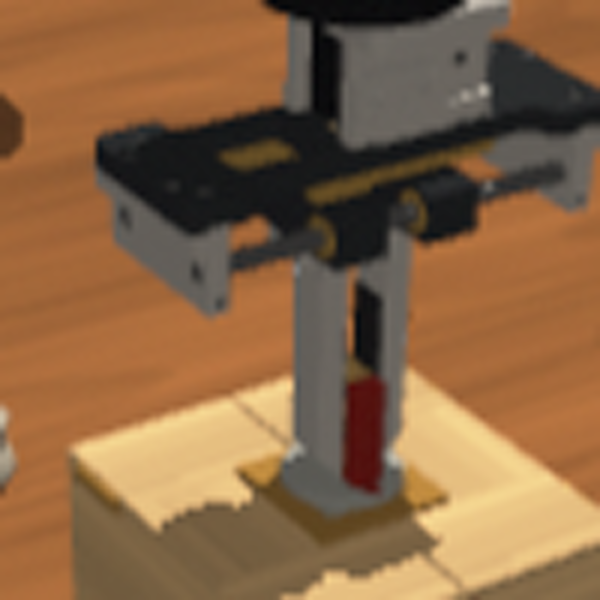

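View pics/s11.png

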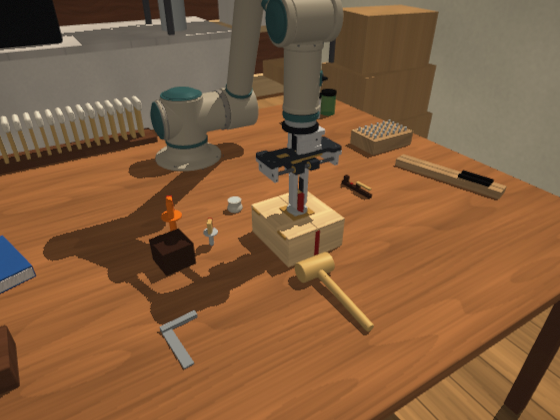

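View pics/t11.png

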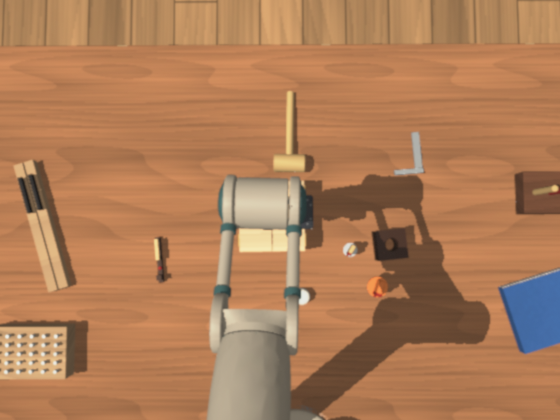

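The stop is firm and stable. As a last check I'll overlay the pressed-home pose on the picture.

```bash
python3 - <<'E'
from h import *
im=cv2.imread('pics/s11.png');S=9;x0,y0=275,175;outs=[]
for zf in(.030,.036):
    I=cv2.resize(im[y0:y0+50,x0:x0+44],None,fx=S,fy=S,interpolation=3);E=np.array([.565,.0535])
    pr=lambda P:((proj('scene',P)-np.array([x0,y0])+.5)*S).astype(np.int32)
    P=np.array([[E[0]+u,E[1]+v,zf+w] for u in(.012,.018) for v in(-.007,.007) for w in(.056,.1)])
    cv2.polylines(I,[cv2.convexHull(pr(P))],True,(255,255,0),1)
    t=np.linspace(0,2*np.pi,60)
    for w in(.051,.056): cv2.polylines(I,[pr(np.c_[E[0]+.024*np.cos(t),E[1]+.024*np.sin(t),0*t+zf+w])],True,(0,255,0),1)
    outs.append(I)
cv2.imwrite('pics/ov4.png',np.hstack(outs))
E
```

```text
(no output)
```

View pics/ov4.png

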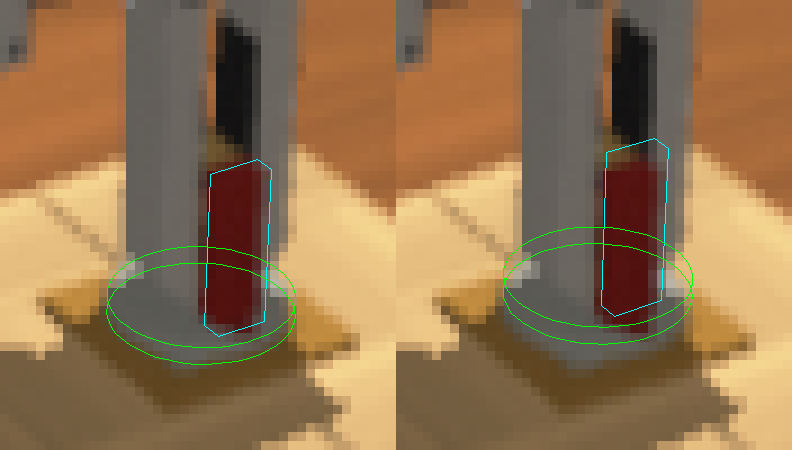

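```bash
python3 - <<'E'
from h import *
print(np.round(telemetry.current_ee_pos(),4),np.round(telemetry.current_wrist_force(),1),telemetry.current_t()); r.sign_off()
E
```

```text
[0.566  0.053  0.1158] [-3.5  1.4 13. ] 25.2333
the job is handed in; nothing more can be done
```

I shut the black-tongued flap, then the brass one over it. I then lifted the large boxwood spindle from the stand, put it through both eyes with its key towards +x, and pressed it home. I handed in at 25.2 s, still gripping and pressing.

**Last checks that agreed:**
- **Pressed home:** the spindle hit a firm stop after about 6 mm of spring travel, and has held at a steady 13–14 N.
- **Position in the picture:** an overlay of the pressed-home pose matches; the same pose 6 mm higher does not.
- **Flaps:** the last scene picture shows them flat. The fingertips stopped at 76.2–76.3 mm against the 76 mm expected.
- **Other items:** the mallet, try square and wippen look the same as at the start. The loupe does too, though the arm partly hides it in the last top view.

**Small disagreements:**
- **Stop height:** it came up to 1 mm lower than I worked out from the grasp height.
- **Sideways force:** about 4 N remains at the wrist.
- **Key turn:** the key went in at the first aligned try, so no searching turn was needed. One early overlay suggested a 10–14° turn error; a fuller overlay showed none.
- **Network readings:** in the pressed-home pose, one network placed the spindle's middle 4–5 mm off sideways, which I put down to its hidden foot.

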